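Pack the hat-shaped tube stands head to tail in the crate

TASK

Pack the four empty white tube stands into the low crate in one row, their feet pointing along the crate, alternately foot down and foot up so that they interlock and all four stand flat on its floor. Leave each stand the way up it is (two stand on their feet, two are already upside down), set them down without dropping them, and do not disturb the spray bottle, the carton or the block of filled tubes.

Things in the scene. Friction and masses are not known exactly. Their poses are not given: they have to be found in the camera images.
- crate_in (a point): Low open aluminium packing crate, fixed on the table: inside 332 mm along its y axis by 74 mm along its x axis; floor 5 mm thick, the two long side kerbs stand 12 mm and the two end walls 55 mm above the inner floor, all walls 6 mm thick. This point is the centre of the inner floor; z up.
- stand_a_mid (a point): White tube stand of hat-shaped (T) profile, 0.2 kg: foot plate 100 (y) x 56 (x) x 12 mm thick, centred on it a block 40 (y) x 56 (x) mm; 60 mm high in all, two dark holes in the block's end. Its faces at x = +-28 mm are flat from foot to block: pinch it across x, either way up. Point: its centre, half-way up; z axis from foot to block. It starts foot down (z axis up).
- stand_b_mid (a point): White tube stand of hat-shaped (T) profile, 0.2 kg: foot plate 100 (y) x 56 (x) x 12 mm thick, centred on it a block 40 (y) x 56 (x) mm; 60 mm high in all, two dark holes in the block's end. Its faces at x = +-28 mm are flat from foot to block: pinch it across x, either way up. Point: its centre, half-way up; z axis from foot to block. It starts foot down (z axis up).
- stand_c_mid (a point): White tube stand of hat-shaped (T) profile, 0.2 kg: foot plate 100 (y) x 56 (x) x 12 mm thick, centred on it a block 40 (y) x 56 (x) mm; 60 mm high in all, two dark holes in the block's end. Its faces at x = +-28 mm are flat from foot to block: pinch it across x, either way up. Point: its centre, half-way up; z axis from foot to block. It starts upside down, foot on top (z axis down).
- stand_d_mid (a point): White tube stand of hat-shaped (T) profile, 0.2 kg: foot plate 100 (y) x 56 (x) x 12 mm thick, centred on it a block 40 (y) x 56 (x) mm; 60 mm high in all, two dark holes in the block's end. Its faces at x = +-28 mm are flat from foot to block: pinch it across x, either way up. Point: its centre, half-way up; z axis from foot to block. It starts upside down, foot on top (z axis down).
- sprayer: Bystander: clear spray bottle with white head, 64 mm across, 140 mm high; origin at the centre of its underside.
- kit_carton: Bystander: white carton 70 x 130 mm, 75 mm high; origin at the centre of its underside.
- tube_block: Bystander: white cardboard block 75 x 110 mm, 55 mm high, full of blue-capped tubes that reach 112 mm; origin at the centre of its underside.
There are look-alikes about, which are no part of the job. Leave any yellow look-alike of the part that bears stand_c_mid alone. What is shaped like the part that bears stand_a_mid but green is not meant.

How it is judged:
By the outcome, as a careful person would: the job done as asked, in the order asked, and still so for the second after the job is handed in, with the robot touching nothing.
It also fails if it takes over 72 s, if anything falls off the work surface, if the arm or the gripper's body presses on something with over 40 N, if the wrist force passes 120 N, or if a joint passes its speed limit or range.

ROBOT

A 6-joint arm with a two-finger parallel gripper is mounted at the origin on the work surface. World frame = base frame: x ahead of the robot, y to its left, z up, the work surface at z = 0. Lengths are in m, angles in rad, forces in N, time in s.
With the tool pointing down it reaches from about 0.3 to 0.95 m from the base axis. Payload 3.1 kg.
Tool frame: the origin (TCP) lies at the very end of the fingers, on their centre line; the grasp point (between the pads) lies 19 mm behind it; y points along the fingers, x is the direction in which the jaws open and shut, and the axes are right-handed (so a half turn about y gives the same grasp; the last joint's range is limited). The gripper opens to 85 mm and grips with 20 to 120 N. Pads are 22 mm wide; open, the fingers measure 114 mm over their backs; the gripper's body (76 mm by 85 mm) begins 54 mm behind the grasp point. The pads swing forward as they close: fully open they stand 13 mm farther back than shut.
Start: joints at [-1.223, 0.308, 1.634, -0, 1.2, -0.07], TCP at [0.254, -0.571, 0.231] pointing down, gripper open.
Joint ranges: [-3.06, 3.06], [-0.79, 1.96], [0.05, 2.63], [-1.19, 4.34], [0.05, 2.64], [-2.94, 2.94]. Speed limits (rad/s): [2.79, 2.79, 3.14, 3.14, 3.14, 3.14].

INTERFACE

Orientations are given as a unit quaternion [x, y, z, w].
In Python, from station import observe, eyes, ctrl gives the robot as it stands. The module is installed in compiled form; this text tells all that it offers.
- The arm moves only by the tool play_rows, never from a script. Its argument "commands" is a list that holds one entry, the list of rows, each a list of 7 numbers: the shift along the tool's x, y, z in m, then the turn, a rotation vector about the tool's x, y, z in rad, then the opening, from -1 (shut) to 1 (fully open), so that 0 is half open. In form: [[[tx, ty, tz, ax, ay, az, grip], ...]]. A call has 1 to 5 rows; each row is the pose to reach, as a shift and turn from the pose measured when the call began, along the tool's axes at that moment; what a row does not reach only later rows make up. A row lasts 1/10 s, in which the tool goes at most 50 mm and 8.59 degrees, less where a joint would pass 70% of its speed; a pose out of reach is approached as far as the arm can. A call with a gripper value outside its range is refused whole. The fingers move at their own pace and stop on an object; "squeeze" is the grip in N (left out, the last holds). Time passes only in rows, so rows that repeat a pose let the fingers close. It gives the time, the measured TCP pose, the force and the opening at its end, in the units of the state.
- observe(): the state, without advancing time (a new reading comes with each control period).
- eyes.grab_frame(name): name is "scene" or "top" or "wrist"; returns a dict with "image" (420x560x3 uint8, red, green, blue), "camera_matrix" (3x3 intrinsics, pixels), "origin" and "orientation" of the camera in the world. Camera axes: x right, y down, z forward; pixel columns grow to the right and rows downward; lengths in m; the calibration is good to about 2 mm. A picture is of the moment at which its call begins. There is no depth.
- ctrl.job_done(): hands the job in, once; it reports no verdict.
Trained networks look in the newest picture that a camera, given by its name, has taken for a name from the list of things; names that differ only in an ending like _2 or _b are one class to them, and where a whole thing is asked for, a point or a joint stands for the part that bears it (a point fixed in the world has none). Each returns a list of dicts, best first, with "p" (0 to 1); they miss things now and then, are a little off and sometimes report something else, mostly with a low value. They report only what shows in the picture. A call takes as long as a camera call. They do not tell look-alikes from the thing itself.
- eyes.masks_of(camera, thing): "mask" (420x560 bool, what is visible of it) and "xy" ([column, row] as shares, 0 to 1, of the picture: columns of its width, rows of its height, amid what is visible of it).
- eyes.mark_of(camera, thing): "xy" ([column, row] as shares, 0 to 1, of the picture: columns of its width, rows of its height: a listed point, or the origin of a listed thing).
The state is a dict: "clock": time; "joint_pos": joint angles; "qvel": joint speeds; "tau": joint torques, N m; "position": TCP position; "eef_rot": TCP orientation; "contact_force": force on the tool from outside, world axes, zero at the start; "torque": the same for the moment, N m; "finger_gap": finger opening in m.
Only numpy, scipy, OpenCV 4.12 (cv2) and the standard library are available. Lean on these libraries where they do the work, as an engineer would, in place of code of your own. Each camera call takes 0.05 s, during which the arm holds its last target. There are 200 camera calls.

## Working session

There is one attempt and no reset: what is moved stays moved. The work goes in short steps, Python scripts to look and compute and a tool call to move; the robot and the scene stay as the last step left them, time stands still between calls to the robot, and variables do not carry over. Pictures are saved under pics/ and viewed, about 8 in all and at most 12, crops included, and the job is handed in when it is done.

Besides the shell and the picture viewer there is one more tool, called after "Request:" by a JSON object that holds its "method" and its "body". play_rows: Moves the arm, as the interface text tells. Its arguments: {"type":"object","properties":{"commands":{"type":"array"},"squeeze":{"type":"number"}},"required":["commands"]}

```bash
mkdir -p pics
cat > h.py <<'E'
import numpy as np, cv2
from scipy.spatial.transform import Rotation as R
from station import observe, eyes, ctrl
def save(f,n): cv2.imwrite(n,cv2.cvtColor(f["image"],cv2.COLOR_RGB2BGR))
def pose(f):
    o=np.array(f["orientation"]); return np.array(f["origin"]),(R.from_quat(o) if o.size==4 else R.from_matrix(o))
def ray(f,px,z):
    o,r=pose(f);K=np.array(f["camera_matrix"]);px=np.atleast_2d(px)
    d=r.apply(np.c_[px,np.ones(len(px))]@np.linalg.inv(K).T)
    return o+d*((z-o[2])/d[:,2])[:,None]
def proj(f,P):
    o,r=pose(f);K=np.array(f["camera_matrix"])
    c=r.inv().apply(np.atleast_2d(P)-o)@K.T
    return c[:,:2]/c[:,2:]
E
python3 - <<'E'
from h import *
s=observe();print({k:np.round(v,3) for k,v in s.items()})
ims=[]
for c in("top","scene"):
    f=eyes.grab_frame(c);save(f,f"pics/{c}0.png");print(c,np.round(f["origin"],3),np.round(f["orientation"],3),np.round(f["camera_matrix"],1).tolist())
    for t in("stand_a_mid","stand_c_mid","crate_in"):
        for d in eyes.mark_of(c,t):
            px=np.array(d["xy"])*[560,420];print(c,t,round(d["p"],2),px.round(),ray(f,px,.005 if t=="crate_in" else .03).round(3))
E
```

```text
{'clock': np.float64(0.0), 'joint_pos': array([-1.223,  0.309,  1.635,  0.   ,  1.2  , -0.07 ]), 'qvel': array([-0.   , -0.001,  0.001, -0.   ,  0.001,  0.002]), 'tau': array([ 1.0000e-03, -4.1525e+01, -2.7666e+01,  0.0000e+00,  1.0000e-02,
        0.0000e+00]), 'position': array([ 0.253, -0.57 ,  0.23 ]), 'eef_rot': array([-0.592,  0.386, -0.385,  0.593]), 'contact_force': array([-0.572, -0.487, -0.933]), 'torque': array([-0.033, -0.008, -0.048]), 'finger_gap': np.float64(0.085)}
top [ 0.412 -0.004  1.198] [ 0.708 -0.703  0.055 -0.048] [[409.4, 0.0, 280.9], [0.0, 409.4, 212.5], [0.0, 0.0, 1.0]]
top stand_a_mid 0.97 [160. 239.] [[0.504 0.328 0.03 ]]
top stand_a_mid 0.7 [155. 289.] [[0.363 0.337 0.03 ]]
top stand_c_mid 0.93 [371. 268.] [[ 0.427 -0.27   0.03 ]]
top stand_c_mid 0.69 [279. 196.] [[ 0.631 -0.01   0.03 ]]
top stand_c_mid 0.57 [319. 268.] [[ 0.425 -0.125  0.03 ]]
top crate_in 0.7 [279. 201.] [[ 0.62  -0.009  0.005]]
scene [ 1.048 -0.563  0.953] [ 0.891  0.311 -0.115 -0.31 ] [[478.8, 0.0, 285.5], [0.0, 478.8, 211.4], [0.0, 0.0, 1.0]]
scene stand_a_mid 0.64 [298. 103.] [[0.348 0.354 0.03 ]]
scene stand_a_mid 0.61 [334. 129.] [[0.498 0.327 0.03 ]]
scene stand_c_mid 0.72 [161. 252.] [[ 0.426 -0.266  0.03 ]]
scene stand_c_mid 0.55 [200. 215.] [[ 0.421 -0.132  0.03 ]]
scene crate_in 0.94 [302. 235.] [[ 0.644 -0.011  0.005]]
```

View pics/top0.png

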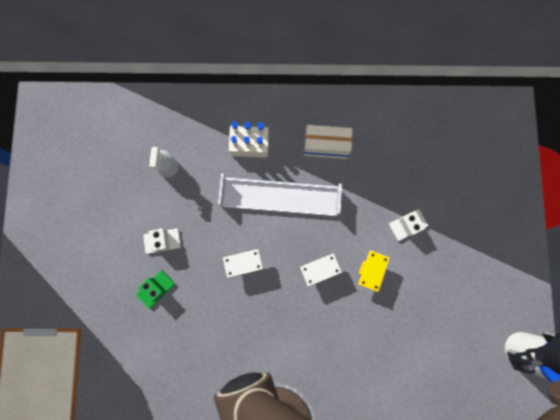

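View pics/scene0.png

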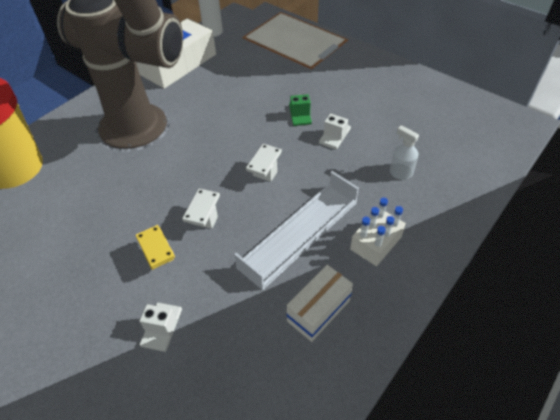

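Top picture: foot-down white stands at (161,240) and (408,225). Foot-up white stands at (243,263) and (321,269). Crate centre is near (281,197). The look-alikes are green at (155,289), foot down, and yellow at (373,271), foot up. I'll choose only the white ones, then fit poses from the silhouettes in both cameras.

```bash
cat >> h.py <<'E'
from scipy.optimize import minimize
def box(cx,cy,z0,z1,lx,ly): return np.array([[cx+a*lx/2,cy+b*ly/2,z] for a in(-1,1) for b in(-1,1) for z in(z0,z1)])
DOWN=[box(0,0,0,.012,.056,.1),box(0,0,.012,.06,.056,.04)]
UP=[box(0,0,.048,.06,.056,.1),box(0,0,0,.048,.056,.04)]
CR=[box(0,0,0,.017,.086,.344)]+[box(0,s*.169,0,.060,.086,.006) for s in(-1,1)]
def sil(f,parts,p,z=0):
    m=np.zeros((420*2,560*2),np.uint8);r=R.from_euler('z',p[2])
    for b in parts:
        q=proj(f,r.apply(b)+[p[0],p[1],z])
        cv2.fillConvexPoly(m,cv2.convexHull((((q+.5)*2-.5)*16).round().astype(np.int32)),1,shift=4)
    return m>0
def fit(obs,parts,p0,z=0,yaws=np.radians([-60,-30,0,30,60,90])):
    """obs: list of (frame,mask)"""
    M=[(f,cv2.resize(m.astype(np.uint8),None,fx=2,fy=2)>0) for f,m in obs]
    def c(p):
        t=0
        for f,m in M:
            s=sil(f,parts,p,z); t+=1-(s&m).sum()/max(1,(s|m).sum())
        return t/len(M)
    best=None
    for y in yaws:
        q=np.array([p0[0],p0[1],y]);
        r=minimize(c,q,method='Nelder-Mead',options=dict(initial_simplex=q+np.r_[[np.zeros(3)],np.diag([.012,.012,.25])],maxfev=150,xatol=3e-4,fatol=1e-4))
        if best is None or r.fun<best.fun: best=r
    return best.x,best.fun
def find(cam,thing,f,near,tol=.06,z=.03):
    """mask nearest to world xy"""
    b=None
    for d in eyes.masks_of(cam,thing):
        w=ray(f,np.array(d["xy"])*[560,420],z)[0,:2];e=np.hypot(*(w-near))
        if e<tol and (b is None or e<b[0]): b=(e,d["mask"])
    return None if b is None else b[1]
def move(target,yaw=None,n=5):
    """shift and rotvec in tool axes to reach TCP target with jaw direction at yaw (mod pi), pointing down"""
    s=observe();r=R.from_quat(s["eef_rot"]);T=r.inv().apply(np.array(target)-s["position"])
    out=[]
    for k in(0,np.pi):
        x=np.array([np.cos(yaw+k),np.sin(yaw+k),0]);y=np.array([0,0,-1.])
        g=R.from_matrix(np.c_[x,y,np.cross(x,y)]); out.append((r.inv()*g).as_rotvec())
    out.sort(key=np.linalg.norm)
    print("shift",T.round(4),"turn",out[0].round(4),"alt",out[1].round(3),"j",np.round(s["joint_pos"],2),"clock",s["clock"],"pos",np.round(s["position"],4))
E
cat > m1.py <<'E'
from h import *
F={c:eyes.grab_frame(c) for c in("top","scene")}
g={"A":(160,239,DOWN,"stand_a_mid"),"B":(408,225,DOWN,"stand_a_mid"),"C":(243,263,UP,"stand_c_mid"),"D":(321,269,UP,"stand_c_mid"),"crate":(281,197,CR,"crate_in")}
MK={(c,t):eyes.masks_of(c,t) for c in F for t in("stand_a_mid","stand_c_mid","crate_in")}
print({k:[(round(d["p"],2),np.round(np.array(d["xy"])*[560,420]).tolist()) for d in v] for k,v in MK.items()})
for n,(u,v,parts,t) in g.items():
    near=ray(F["top"],[u,v],.03)[0,:2];obs=[]
    for c in F:
        L=[(np.hypot(*(ray(F[c],np.array(d["xy"])*[560,420],.03)[0,:2]-near)),d["mask"]) for tt in("stand_a_mid","stand_c_mid","crate_in") if (tt=="crate_in")==(n=="crate") for d in MK[c,tt]]
        L=sorted([l for l in L if l[0]<.05],key=lambda l:l[0])
        if L: obs.append((F[c],L[0][1]))
    for o in [[o] for o in obs]+[obs]*(len(obs)>1): print(n,len(obs),[a.round(4) for a in fit(o,parts,near)])
E
python3 m1.py
```

```text
{('top', 'stand_a_mid'): [(0.73, [155.0, 286.0]), (0.7, [162.0, 239.0])], ('top', 'stand_c_mid'): [(0.74, [373.0, 269.0]), (0.66, [321.0, 269.0]), (0.48, [278.0, 201.0])], ('top', 'crate_in'): [(0.73, [279.0, 197.0])], ('scene', 'stand_a_mid'): [(0.95, [298.0, 109.0])], ('scene', 'stand_c_mid'): [(0.94, [202.0, 209.0]), (0.73, [157.0, 249.0])], ('scene', 'crate_in'): [(0.68, [299.0, 234.0]), (0.49, [203.0, 211.0])]}
A 1 [array([0.5016, 0.3286, 3.2915]), np.float64(0.1274)]
D 2 [array([ 0.4208, -0.1237,  0.3971]), np.float64(0.0572)]
D 2 [array([ 0.4202, -0.1234,  0.3896]), np.float64(0.0566)]
D 2 [array([ 0.4207, -0.1241,  0.3879]), np.float64(0.0588)]
crate 2 [array([ 0.6339, -0.01  , -0.0735]), np.float64(0.0378)]
crate 2 [array([ 0.6344, -0.0103, -0.0737]), np.float64(0.021)]
crate 2 [array([ 0.6339, -0.01  , -0.0732]), np.float64(0.0301)]
```

```bash
cat > m2.py <<'E'
from h import *
F={c:eyes.grab_frame(c) for c in("top","scene")}
g={"A":(160,239,DOWN),"B":(408,225,DOWN),"C":(243,263,UP)}
for n,(u,v,parts) in g.items():
    near=ray(F["top"],[u,v],.03)[0,:2];obs=[]
    for c in F:
        im=F[c]["image"].astype(int);w=((im.min(2)>(135))&(im.max(2)-im.min(2)<45)).astype(np.uint8)
        w=cv2.morphologyEx(w,cv2.MORPH_CLOSE,np.ones((5,5)))
        _,l,st,ce=cv2.connectedComponentsWithStats(w)
        q=proj(F[c],[*near,.03])[0];k=min((i for i in range(1,len(st)) if st[i,4]>100),key=lambda i:np.hypot(*(ce[i]-q)))
        print(n,c,st[k],ce[k].round());obs.append((F[c],l==k))
    for o in ([obs[0]],[obs[1]],obs): print(n,[a.round(4) for a in fit(o,parts,near)])
im=F["top"]["image"];s=lambda a,b,c,d:cv2.resize(im[b:d,a:c],None,fx=5,fy=5)
cv2.imwrite("pics/crop1.png",cv2.cvtColor(np.vstack([np.hstack([s(370,195,450,255),s(125,210,205,270)]),np.hstack([s(205,235,285,295),s(290,240,370,300)])]),cv2.COLOR_RGB2BGR))
E
python3 m2.py
```

```text
A top [     5     83    548    337 108005] [256. 272.]
A scene [324 113  28  36 469] [338. 128.]
A [array([ 0.5746,  0.717 , -1.4588]), np.float64(0.9912)]
A [array([0.5013, 0.3372, 0.2192]), np.float64(0.4028)]
A [array([0.5007, 0.3387, 0.2129]), np.float64(0.6973)]
B top [306 140  45  11 370] [328. 145.]
B scene [140 302  43  31 779] [163. 315.]
B [array([ 0.5494, -0.381 , -1.0472]), np.float64(1.0)]
B [array([ 0.5259, -0.3703, -1.247 ]), np.float64(0.4707)]
B [array([ 0.5259, -0.3703, -1.247 ]), np.float64(0.7354)]
C top [     5     83    548    337 108005] [256. 272.]
C scene [247 143  36  38 818] [266. 160.]
C [array([0.1684, 0.1132, 3.5226]), np.float64(0.9913)]
C [array([0.4349, 0.0988, 0.2427]), np.float64(0.1128)]
C [array([0.4352, 0.0987, 0.2454]), np.float64(0.5527)]
```

View pics/crop1.png

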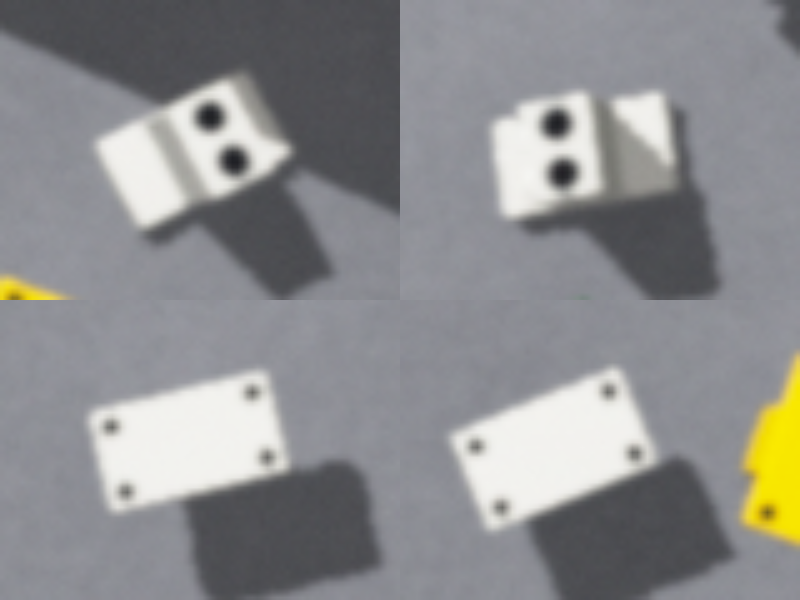

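Crops confirm four white stands: B at (414,223), A at (157,240), C and D showing flat foot tops, none of them yellow or green. Threshold failed on B, so I'll take rough poses from the hole pairs and look from close by.

```bash
cat > m3.py <<'E'
from h import *
f=eyes.grab_frame("top")
def w(x0,y0,pts,z): return ray(f,(np.array(pts)+.5)/5-.5+[x0,y0],z)
for n,p in(("B",w(370,195,[(209,116),(233,161)],.06)),("A",w(125,210,[(156,124),(163,173)],.06))):
    d=p[0]-p[1];print(n,p.mean(0).round(4),np.arctan2(d[1],d[0]).round(3),np.linalg.norm(d).round(3))
p=w(205,235,[(90,110),(268,70),(290,168),(112,212)],.06);print("C",p.mean(0).round(4),[np.arctan2(*d[1::-1]).round(3) for d in(p[0]-p[3],p[1]-p[2])])
b=w(370,195,[(209,116),(233,161)],.06);d=b[0]-b[1]
c=b.mean(0);move([c[0],c[1],.20],np.arctan2(d[1],d[0]))
E
python3 m3.py
```

```text
B [ 0.5536 -0.388   0.06  ] 0.457 0.028
A [0.5008 0.3305 0.06  ] 0.19 0.028
C [0.4382 0.0904 0.06  ] [np.float64(0.239), np.float64(0.235)]
shift [-0.0458  0.0313  0.3486] turn [-1.0000e-04  1.5314e+00  1.0000e-04] alt [ 0.   -1.61  0.  ] j [-1.22  0.31  1.63 -0.    1.2  -0.07] clock 0.95 pos [ 0.2536 -0.5713  0.2313]
```

Request:
{"method": "play_rows", "body": {"commands": [[[-0.046,0.031,0.349,0,-1.61,0,1],[-0.046,0.031,0.349,0,-1.61,0,1],[-0.046,0.031,0.349,0,-1.61,0,1],[-0.046,0.031,0.349,0,-1.61,0,1],[-0.046,0.031,0.349,0,-1.61,0,1]]]}}

```text
clock: 1.45
position: [0.4676, -0.4403, 0.2094]
eef_rot: [0.693, -0.139, 0.14, -0.693]
contact_force: [0.6, -0.2, 0.4]
finger_gap: 0.0855
```

```bash
python3 -c "
from h import *
move([.553,-.386,.2],.457)"
```

```text
shift [0.0578 0.0094 0.0831] turn [ 6.000e-04 -8.541e-01  4.000e-04] alt [-0.000e+00  2.287e+00  1.000e-03] j [-0.82  0.36  1.61 -0.    1.17 -0.43] clock 1.45 pos [ 0.4676 -0.4403  0.2094]
```

Request:
{"method": "play_rows", "body": {"commands": [[[0.058,0.009,0.083,0,-0.854,0,1],[0.058,0.009,0.083,0,-0.854,0,1],[0.058,0.009,0.083,0,-0.854,0,1],[0.058,0.009,0.083,0,-0.854,0,1],[0.058,0.009,0.083,0,-0.854,0,1]]]}}

```text
clock: 1.95
position: [0.5539, -0.3853, 0.2001]
eef_rot: [0.696, 0.125, -0.125, -0.696]
contact_force: [0.3, -0.1, -0.1]
finger_gap: 0.0857
```

Request:
{"method": "play_rows", "body": {"commands": [[[0,0,0,0,-0.1,0,1],[0,0,0,0,-0.1,0,1]]]}}

```text
clock: 2.15
position: [0.554, -0.3851, 0.1999]
eef_rot: [0.689, 0.159, -0.16, -0.689]
contact_force: [0.4, 0.3, 0.1]
finger_gap: 0.0856
```

```bash
cat > look.py <<'E'
from h import *
import sys
# usage: look.py name guess_x guess_y yaw up|down
n,x,y,yaw,k=sys.argv[1],*map(float,sys.argv[2:5]),sys.argv[5]
f=eyes.grab_frame("wrist");save(f,f"pics/{n}.png")
parts=UP if k=="up" else DOWN
print("pred px",proj(f,[x,y,.03]).round(),"cam",np.round(f["origin"],3))
for t in("stand_a_mid","stand_c_mid"):
    m=find("wrist",t,f,(x,y),z=.04)
    if m is not None:
        edge=m[0].any() or m[-1].any() or m[:,0].any() or m[:,-1].any()
        print(t,"edge",edge,[a.round(4) for a in fit([(f,m)],parts,(x,y),yaws=[yaw-.15,yaw,yaw+.15])])
move([x,y,.2],yaw)
E
python3 look.py wB .553 -.386 .457 down
```

```text
pred px [[278. 194.]] cam [ 0.526 -0.323  0.343]
stand_a_mid edge False [array([ 0.5561, -0.3874,  0.467 ]), np.float64(0.0257)]
shift [-0.0009  0.0001 -0.0002] turn [ 0.0002 -0.0041 -0.0003] alt [0.    3.138 0.   ] j [-0.67  0.43  1.53 -0.    1.18 -1.13] clock 2.3 pos [ 0.5538 -0.3854  0.2001]
```

View pics/wB.png

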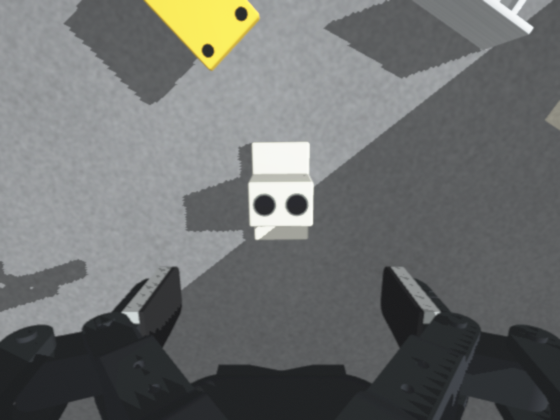

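Wrist view: stand B's block top sits at (281,205), the yellow look-alike is well away at (200,20), and the fit residual is small (0.026). Grasping.

Request:
{"method": "play_rows", "body": {"commands": [[[-0.001,0.05,0.003,0,-0.014,0,1],[-0.001,0.1,0.003,0,-0.014,0,1],[-0.001,0.15,0.003,0,-0.014,0,1],[-0.001,0.178,0.003,0,-0.014,0,1],[-0.001,0.178,0.003,0,-0.014,0,1]]]}}

```text
clock: 2.8
position: [0.5471, -0.3799, 0.0159]
eef_rot: [-0.685, -0.16, 0.166, 0.691]
contact_force: [-0.4, 0.5, -0.6]
finger_gap: 0.085
```

Request:
{"method": "play_rows", "body": {"commands": [[[0,0,0,0,0,0,-1],[0,0,0,0,0,0,-1],[0,0,0,0,0,0,-1],[0,0,0,0,0,0,-1],[0,0,0,0,0,0,-1]]], "squeeze": 40}}

```text
clock: 3.3
position: [0.5485, -0.381, 0.0182]
eef_rot: [-0.686, -0.161, 0.165, 0.69]
contact_force: [-0.9, 0.6, 4.3]
finger_gap: 0.0552
```

```bash
cat > pl.py <<'E'
from h import *
import sys
# crate slot (offset along crate y) -> target TCP at height z
C=np.array([.634,-.010]);Y=-.0733
o,z=map(float,sys.argv[1:3]);s=observe();print("gap",s["finger_gap"],"F",np.round(s["contact_force"],1))
p=C+o*np.array([-np.sin(Y),np.cos(Y)]);print(p.round(4));move([*p,z],Y)
E
python3 pl.py -.037 .13
```

```text
gap 0.05519158824639527 F [-0.9  0.6  4.3]
[ 0.6313 -0.0469]
shift [ 0.2235 -0.1107  0.2623] turn [-0.0062  0.5386 -0.0057] alt [-0.008 -2.603  0.008] j [-0.67  0.64  1.62 -0.    0.88 -1.14] clock 3.3 pos [ 0.5485 -0.381   0.0182]
```

Request:
{"method": "play_rows", "body": {"commands": [[[0,-0.05,0,0,0,0,-1],[0,-0.1,0,0,0,0,-1],[0.03,-0.11,0.035,0,0.13,0,-1],[0.06,-0.11,0.07,0,0.26,0,-1],[0.09,-0.11,0.105,0,0.39,0,-1]]]}}

```text
clock: 3.8
position: [0.583, -0.2466, 0.1301]
eef_rot: [-0.705, -0.023, 0.026, 0.708]
contact_force: [0.6, -0.7, -2.9]
finger_gap: 0.0557
```

```bash
python3 pl.py -.037 .13
```

```text
gap 0.05574263610298551 F [ 0.6 -0.7 -2.9]
[ 0.6313 -0.0469]
shift [0.0618 0.0007 0.1959] turn [-0.004   0.1415 -0.0046] alt [-0.007 -3.     0.006] j [-0.47  0.43  1.68  0.    1.03 -0.54] clock 3.8 pos [ 0.583  -0.2466  0.1301]
```

Request:
{"method": "play_rows", "body": {"commands": [[[0.015,0,0.049,0,0.05,0,-1],[0.031,0,0.098,-0.002,0.1,-0.002,-1],[0.046,0,0.145,-0.004,0.14,-0.004,-1],[0.058,0,0.18,-0.004,0.14,-0.004,-1],[0.062,0,0.187,-0.004,0.14,-0.004,-1]]]}}

```text
clock: 4.3
position: [0.6323, -0.0509, 0.1306]
eef_rot: [-0.706, 0.024, -0.023, 0.707]
contact_force: [-0.4, -1.2, -2.3]
finger_gap: 0.0555
```

Request:
{"method": "play_rows", "body": {"commands": [[[0,0,0,0,0,0,-1],[0,0,0,0,0,0,-1]]]}}

```text
clock: 4.5
position: [0.6319, -0.0511, 0.1305]
eef_rot: [-0.706, 0.024, -0.023, 0.707]
contact_force: [-0.6, 0.2, -1.9]
finger_gap: 0.056
```

```bash
cat > held.py <<'E'
from h import *
import sys
n,o,k=sys.argv[1],float(sys.argv[2]),sys.argv[3]; zb=float(sys.argv[4])  # zb: TCP height over stand base when gripped
C=np.array([.634,-.010]);Y=-.0733;u=np.array([-np.sin(Y),np.cos(Y)])
f=eyes.grab_frame("wrist");save(f,f"pics/{n}.png");s=observe();p=s["position"];z=p[2]-zb
print("held pred px",proj(f,[p[0],p[1],z+.03]).round(),"gap",round(s["finger_gap"],4))
for c in("wrist",):
  for t in("stand_a_mid","stand_c_mid"):
    m=find(c,t,f,p[:2],z=z+.03,tol=.05)
    if m is not None:
        q,e=fit([(f,m)],UP if k=="up" else DOWN,p[:2],z=z,yaws=[Y-.1,Y+.1]);print(t,"stand",q.round(4),e.round(3),"stand-TCP",(q[:2]-p[:2]).round(4))
for d in eyes.masks_of("wrist","crate_in"):
    q,e=fit([(f,d["mask"])],CR,C,yaws=[Y]);print("crate",d["p"],q.round(4),e.round(3))
g=C+o*u;move([*g,zb+.007],Y)
E
python3 held.py hB -.037 down .018
```

```text
held pred px [[277. 288.]] gap 0.056
crate 0.73 [ 0.6483  0.1524 -0.0677] 0.022
crate 0.23 [ 0.634  -0.01   -0.0733] 1.0
shift [-0.001   0.1056  0.0054] turn [-0.0014  0.0041 -0.0011] alt [-2.000e-03 -3.138e+00  2.000e-03] j [-0.15  0.43  1.68  0.    1.03 -0.08] clock 4.7 pos [ 0.632  -0.0525  0.1306]
```

View pics/hB.png

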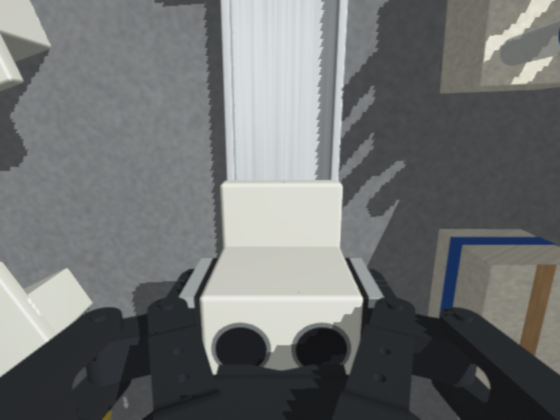

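```bash
cat > m4.py <<'E'
from h import *
f=eyes.grab_frame("wrist");s=observe();p=s["position"];b=p[2]-.018;Y=-.0733;r=R.from_euler('z',-Y)
loc=lambda px,z:(r.apply(ray(f,px,z)-p)).round(4)[:,:2]
print("foot end (dx,dy crate axes rel TCP)",loc([(224,183),(342,183)],b+.012).tolist())
print("block top edge",loc([(204,296),(361,298)],b+.06).tolist())
C=np.array([.634,-.010,0]);q=lambda P:proj(f,R.from_euler('z',Y).apply(P)+C).round(1).tolist()
for y in(.03,.1): print("kerb outer/inner top",q([[x,y,.017] for x in(-.043,-.037,.037,.043)]))
im=f["image"].astype(int)
for row in(40,110,160): print(row,im[row,205:240].mean(1).astype(int).tolist(),im[row,310:355].mean(1).astype(int).tolist())
E
python3 m4.py
```

```text
foot end (dx,dy crate axes rel TCP) [[-0.0242, 0.0413], [0.0286, 0.0415]]
block top edge [[-0.0243, 0.0118], [0.0282, 0.0113]]
kerb outer/inner top [[219.2, 114.5], [227.4, 114.5], [328.5, 114.9], [336.7, 114.9]]
kerb outer/inner top [[214.5, 6.6], [223.4, 6.6], [332.8, 7.1], [341.6, 7.1]]
40 [95, 77, 73, 73, 74, 75, 75, 75, 74, 72, 72, 72, 73, 73, 74, 91, 138, 180, 199, 205, 208, 210, 213, 211, 192, 180, 187, 205, 214, 216, 218, 219, 219, 218, 217] [216, 216, 213, 211, 210, 211, 210, 210, 212, 211, 199, 167, 141, 133, 132, 132, 131, 132, 133, 134, 135, 133, 131, 123, 110, 105, 125, 167, 196, 206, 209, 211, 213, 211, 194, 155, 128, 122, 123, 124, 124, 125, 125, 124, 125]
110 [124, 123, 119, 99, 81, 75, 75, 76, 76, 76, 75, 74, 74, 73, 73, 73, 75, 78, 106, 156, 187, 200, 204, 206, 208, 209, 200, 185, 186, 204, 215, 216, 216, 217, 218] [214, 212, 212, 211, 212, 212, 212, 206, 180, 149, 133, 129, 127, 127, 128, 130, 131, 130, 128, 126, 119, 108, 105, 129, 173, 197, 203, 206, 208, 212, 208, 159, 97, 72, 70, 70, 70, 71, 71, 79, 100, 115, 121, 122, 123]
160 [127, 128, 130, 131, 133, 133, 128, 110, 90, 80, 78, 77, 77, 76, 76, 76, 76, 77, 77, 80, 110, 162, 191, 200, 203, 205, 209, 210, 190, 179, 192, 205, 210, 210, 210] [212, 212, 211, 209, 209, 200, 168, 137, 127, 126, 124, 123, 125, 127, 128, 127, 125, 123, 117, 107, 107, 138, 180, 200, 203, 205, 206, 201, 171, 120, 84, 75, 74, 75, 76, 83, 104, 120, 125, 126, 127, 126, 126, 125, 123]
```

Request:
{"method": "play_rows", "body": {"commands": [[[-0.002,0.03,-0.003,0,0.004,0,-1],[-0.002,0.06,-0.003,0,0.004,0,-1],[-0.002,0.08,-0.003,0,0.004,0,-1],[-0.002,0.085,-0.003,0,0.004,0,-1],[-0.002,0.085,-0.003,0,0.004,0,-1]]]}}

```text
clock: 5.25
position: [0.6289, -0.0557, 0.0447]
eef_rot: [-0.706, 0.027, -0.025, 0.707]
contact_force: [-0.6, 0.2, -1.4]
finger_gap: 0.0556
```

Request:
{"method": "play_rows", "body": {"commands": [[[0,0.003,0,0,0,0,-1],[0,0.006,0,0,0,0,-1],[0,0.009,0,0,0,0,-1],[0,0.01,0,0,0,0,-1],[0,0.01,0,0,0,0,-1]]]}}

```text
clock: 5.75
position: [0.6289, -0.0556, 0.0348]
eef_rot: [-0.706, 0.027, -0.025, 0.707]
contact_force: [0.1, -0.6, -1.8]
finger_gap: 0.0556
```

Run:
```python
from h import *
f=eyes.grab_frame("wrist");save(f,"pics/hB2.png");s=observe();print(s["position"],s["contact_force"])
move([.6313,-.0469,.03],-.0733)
```

```text
[ 0.62889656 -0.05563916  0.03480188] [-0.23127457 -0.45440327 -2.45074104]
shift [0.0018 0.0048 0.0089] turn [-0.0016 -0.0008 -0.003 ] alt [ 5.000e-03  3.141e+00 -3.000e-03] j [-0.16  0.56  1.72  0.    0.86 -0.08] clock 5.8 pos [ 0.6289 -0.0556  0.0348]
```

View pics/hB2.png

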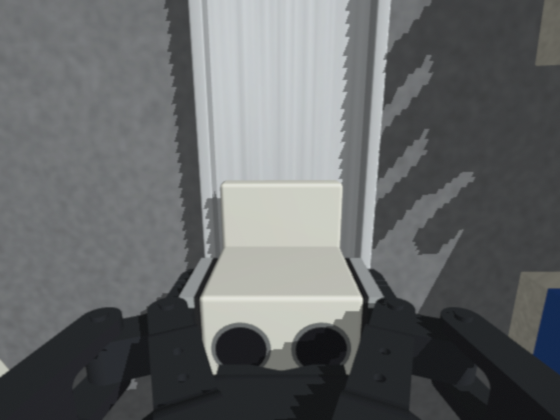

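Request:
{"method": "play_rows", "body": {"commands": [[[-0.003,-0.003,-0.008,0,0,0,-1],[-0.003,-0.003,-0.014,0,0,0,-1],[-0.003,-0.003,-0.017,0,0,0,-1],[-0.003,-0.003,-0.017,0,0,0,-1],[-0.003,-0.003,-0.017,0,0,0,-1]]]}}

```text
clock: 6.3
position: [0.6247, -0.0726, 0.0378]
eef_rot: [-0.706, 0.027, -0.025, 0.707]
contact_force: [0.0, -1.2, -3.0]
finger_gap: 0.0554
```

Request:
{"method": "play_rows", "body": {"commands": [[[0,0.003,0,0,0,0,-1],[0,0.006,0,0,0,0,-1],[0,0.008,0,0,0,0,-1],[0,0.008,0,0,0,0,-1]]]}}

```text
clock: 6.7
position: [0.6241, -0.0724, 0.0291]
eef_rot: [-0.706, 0.028, -0.025, 0.707]
contact_force: [0.9, -0.4, -2.5]
finger_gap: 0.0556
```

```bash
python3 pl.py -.037 .025
```

```text
gap 0.055638904325986914 F [ 0.9 -0.4 -2.5]
[ 0.6313 -0.0469]
shift [0.0053 0.0041 0.0259] turn [-0.0019 -0.0012 -0.0042] alt [ 7.00e-03  3.14e+00 -3.00e-03] j [-0.19  0.56  1.73  0.    0.85 -0.11] clock 6.7 pos [ 0.6241 -0.0724  0.0291]
```

My lateral signs were reversed (tool x = +crate x, tool z = +crate y). Correcting.

Request:
{"method": "play_rows", "body": {"commands": [[[0.002,-0.006,0.01,0.002,-0.001,-0.004,-1],[0.004,-0.006,0.022,0,0,0,-1],[0.006,-0.006,0.03,0,0,0,-1],[0.006,-0.006,0.034,0,0,0,-1],[0.006,-0.006,0.034,0,0,0,-1]]]}}

```text
clock: 7.2
position: [0.6327, -0.0377, 0.0351]
eef_rot: [-0.706, 0.027, -0.024, 0.707]
contact_force: [0.8, 0.0, -1.8]
finger_gap: 0.056
```

Request:
{"method": "play_rows", "body": {"commands": [[[0,0.004,0,0,0,0,-1],[0,0.006,0,0,0,0,-1],[0,0.008,0,0,0,0,-1],[0,0.008,0,0,0,0,-1]]]}}

```text
clock: 7.6
position: [0.6321, -0.038, 0.0265]
eef_rot: [-0.706, 0.028, -0.024, 0.707]
contact_force: [-0.6, -0.2, -2.0]
finger_gap: 0.0555
```

```bash
python3 pl.py -.0285 .025; python3 m4.py
```

```text
gap 0.05551104393582775 F [-0.6 -0.2 -2. ]
[ 0.6319 -0.0384]
shift [-0.0001  0.0015 -0.0004] turn [-0.002   0.     -0.0056] alt [-9.000e-03 -3.142e+00  3.000e-03] j [-0.13  0.58  1.72  0.    0.86 -0.06] clock 7.6 pos [ 0.6321 -0.038   0.0265]
foot end (dx,dy crate axes rel TCP) [[-0.0242, 0.0415], [0.0286, 0.0416]]
block top edge [[-0.0242, 0.012], [0.0282, 0.0114]]
kerb outer/inner top [[180.8, 144.8], [194.3, 144.8], [360.5, 144.8], [374.0, 144.8]]
kerb outer/inner top [[166.6, -37.8], [181.9, -37.9], [371.8, -38.4], [387.3, -38.5]]
40 [197, 197, 199, 200, 202, 201, 200, 199, 200, 198, 199, 199, 200, 201, 203, 203, 203, 202, 201, 200, 202, 202, 202, 201, 200, 198, 196, 193, 193, 194, 195, 198, 202, 204, 205] [200, 197, 195, 194, 194, 195, 197, 199, 199, 199, 199, 200, 200, 201, 201, 202, 200, 198, 197, 199, 199, 199, 198, 196, 194, 194, 193, 193, 193, 193, 193, 194, 194, 194, 193, 181, 151, 126, 121, 120, 121, 120, 119, 119, 117]
110 [180, 194, 198, 198, 197, 198, 199, 200, 200, 201, 201, 200, 200, 199, 199, 199, 199, 200, 200, 201, 202, 202, 201, 202, 202, 201, 200, 197, 194, 191, 190, 190, 192, 195, 198] [194, 192, 193, 195, 196, 196, 196, 196, 196, 196, 197, 197, 198, 198, 197, 197, 198, 198, 199, 197, 196, 194, 194, 194, 193, 194, 193, 194, 194, 194, 194, 193, 180, 150, 126, 119, 118, 118, 117, 116, 114, 115, 115, 116, 117]
160 [158, 158, 164, 184, 195, 197, 196, 195, 195, 196, 196, 197, 198, 197, 196, 195, 195, 194, 194, 195, 195, 196, 198, 199, 199, 199, 198, 197, 195, 192, 189, 186, 186, 187, 189] [189, 191, 193, 194, 194, 194, 194, 194, 193, 194, 195, 196, 196, 197, 196, 197, 197, 196, 195, 194, 193, 193, 194, 192, 192, 192, 192, 192, 191, 192, 186, 161, 132, 119, 116, 115, 113, 112, 112, 112, 114, 115, 116, 117, 116]
```

Request:
{"method": "play_rows", "body": {"commands": [[[0.001,0.002,0,0,0,0,-1],[0.001,0.004,0,0,0,0,-1],[0.001,0.005,0,0,0,0,-1],[0.001,0.005,0,0,0,0,-1]]]}}

```text
clock: 8.05
position: [0.6337, -0.0384, 0.0233]
eef_rot: [-0.706, 0.028, -0.024, 0.707]
contact_force: [-3.2, -0.5, 5.5]
finger_gap: 0.0557
```

Request:
{"method": "play_rows", "body": {"commands": [[[0,0,0,0,0,0,1],[0,0,0,0,0,0,1],[0,0,0,0,0,0,1],[0,0,0,0,0,0,1],[0,0,0,0,0,0,1]]]}}

```text
clock: 8.55
position: [0.6336, -0.0384, 0.0231]
eef_rot: [-0.706, 0.028, -0.024, 0.707]
contact_force: [0.1, 0.8, -0.5]
finger_gap: 0.0856
```

Request:
{"method": "play_rows", "body": {"commands": [[[0,-0.04,0,0,0,0,1],[0,-0.09,0,0,0,0,1],[0,-0.13,0,0,0,0,1],[0,-0.177,0,0,0,0,1],[0,-0.177,0,0,0,0,1]]]}}

```text
clock: 9.05
position: [0.6402, -0.0394, 0.2092]
eef_rot: [-0.706, 0.022, -0.03, 0.707]
contact_force: [0.8, 0.7, -0.9]
finger_gap: 0.0855
```

Run:
```python
from h import *
move([.501,.330,.2],.19)
f=eyes.grab_frame("wrist")
m=find("wrist","stand_a_mid",f,(.632,-.047),z=.04)
if m is not None: print("B",[a.round(4) for a in fit([(f,m)],DOWN,(.632,-.047),z=.005,yaws=[-.07,0])])
f=eyes.grab_frame("top")
for d in eyes.masks_of("top","stand_a_mid"): print(d["p"],ray(f,np.array(d["xy"])*[560,420],.03).round(3))
```

```text
shift [-0.1659  0.0077  0.3582] turn [ 0.0006 -0.263   0.0111] alt [-1.600e-02  2.879e+00  1.000e-03] j [-0.13  0.35  1.62  0.    1.16 -0.06] clock 9.05 pos [ 0.6402 -0.0394  0.2092]
0.89 [[0.501 0.319 0.03 ]]
0.64 [[0.369 0.336 0.03 ]]
```

Request:
{"method": "play_rows", "body": {"commands": [[[-0.021,0.002,0.045,0,-0.05,0,1],[-0.042,0.004,0.09,0,-0.1,0.004,1],[-0.063,0.006,0.135,0,-0.15,0.008,1],[-0.083,0.008,0.18,0,-0.2,0.011,1],[-0.104,0.008,0.225,0,-0.26,0.011,1]]]}}

```text
clock: 9.75
position: [0.5433, 0.1945, 0.1888]
eef_rot: [-0.703, -0.058, 0.075, 0.705]
contact_force: [1.0, 0.4, 0.3]
finger_gap: 0.0854
```

```bash
python3 -c "
from h import *
move([.501,.330,.2],.19)"
```

```text
shift [-0.0164 -0.0101  0.1411] turn [-0.005  -0.0013 -0.0233] alt [ 0.037  3.14  -0.008] j [0.26 0.27 1.77 0.01 1.12 0.07] clock 9.75 pos [0.5433 0.1945 0.1888]
```

Request:
{"method": "play_rows", "body": {"commands": [[[-0.005,-0.004,0.047,-0.002,0,-0.01,1],[-0.011,-0.008,0.094,-0.005,0,-0.023,1],[-0.016,-0.01,0.135,-0.005,0,-0.023,1],[-0.016,-0.01,0.141,-0.005,0,-0.023,1],[-0.016,-0.01,0.141,-0.005,0,-0.023,1]]]}}

```text
clock: 10.25
position: [0.4997, 0.3305, 0.1976]
eef_rot: [0.705, 0.066, -0.069, -0.703]
contact_force: [0.4, -0.7, 0.4]
finger_gap: 0.0848
```

```bash
cat > g.py <<'E'
from h import *
import sys
# wrist fit, then moves to 60 mm above and to grasp
x,y,yaw,k=*map(float,sys.argv[1:4]),sys.argv[4]
f=eyes.grab_frame("wrist");save(f,"pics/last.png")
b=None
for t in("stand_a_mid","stand_c_mid"):
    m=find("wrist",t,f,(x,y),z=.04)
    if m is not None:
        r=fit([(f,m)],UP if k=="up" else DOWN,(x,y),yaws=[yaw-.15,yaw,yaw+.15]);print(t,[a.round(4) for a in r])
        if b is None or r[1]<b[1]: b=r
q=b[0] if b else (x,y,yaw)
move([q[0],q[1],.09],q[2]);move([q[0],q[1],.02],q[2])
E
python3 g.py .501 .330 .19 down
```

```text
stand_a_mid [array([0.5035, 0.3321, 0.1758]), np.float64(0.0358)]
shift [0.0033 0.1085 0.0034] turn [ 0.0016  0.0117 -0.0027] alt [-4.00e-03 -3.13e+00 -2.00e-03] j [ 0.51  0.29  1.72 -0.    1.13  0.32] clock 10.4 pos [0.5012 0.3283 0.1985]
shift [0.0035 0.1785 0.0035] turn [ 0.0016  0.0117 -0.0027] alt [-4.00e-03 -3.13e+00 -2.00e-03] j [ 0.51  0.29  1.72 -0.    1.13  0.32] clock 10.4 pos [0.5012 0.3283 0.1985]
```

Request:
{"method": "play_rows", "body": {"commands": [[[0.003,0.05,0.003,0.002,0.012,-0.003,1],[0.003,0.095,0.003,0.002,0.012,-0.003,1],[0.003,0.108,0.003,0.002,0.012,-0.003,1],[0.003,0.108,0.003,0.002,0.012,-0.003,1]]]}}

```text
clock: 10.8
position: [0.5014, 0.329, 0.0874]
eef_rot: [0.705, 0.059, -0.064, -0.703]
contact_force: [0.3, 0.0, 0.4]
finger_gap: 0.0857
```

```bash
python3 -c "
from h import *
move([.5035,.3321,.02],.1758)"
```

```text
shift [0.003  0.0674 0.0029] turn [ 0.0021 -0.0022 -0.0065] alt [1.000e-02 3.139e+00 3.000e-03] j [0.51 0.43 1.78 0.   0.93 0.33] clock 10.8 pos [0.5014 0.329  0.0874]
```

Request:
{"method": "play_rows", "body": {"commands": [[[0.004,0.03,0.004,0.002,-0.002,-0.006,1],[0.005,0.05,0.005,0.002,-0.002,-0.006,1],[0.006,0.066,0.006,0.002,-0.002,-0.006,1],[0.006,0.066,0.006,0.002,-0.002,-0.006,1]]]}}

```text
clock: 11.2
position: [0.506, 0.3353, 0.021]
eef_rot: [0.705, 0.061, -0.062, -0.704]
contact_force: [-0.5, -0.7, -0.1]
finger_gap: 0.0856
```

Request:
{"method": "play_rows", "body": {"commands": [[[0,0,0,0,0,0,-1],[0,0,0,0,0,0,-1],[0,0,0,0,0,0,-1],[0,0,0,0,0,0,-1],[0,0,0,0,0,0,-1]]]}}

```text
clock: 11.7
position: [0.5071, 0.336, 0.0229]
eef_rot: [-0.704, -0.062, 0.062, 0.705]
contact_force: [-0.7, -0.4, 7.0]
finger_gap: 0.0557
```

Request:
{"method": "play_rows", "body": {"commands": [[[0,-0.04,0,0,0,0,-1],[0,-0.08,0,0,0,0,-1],[0,-0.11,0,0,0,0,-1],[0,-0.11,0,0,0,0,-1]]]}}

```text
clock: 12.1
position: [0.5109, 0.3381, 0.1385]
eef_rot: [-0.703, -0.066, 0.058, 0.706]
contact_force: [0.7, -0.7, -2.0]
finger_gap: 0.056
```

```bash
python3 pl.py .111 .13
```

```text
gap 0.056007537285366525 F [ 0.7 -0.7 -2. ]
[0.6421 0.1007]
shift [ 0.0878  0.0085 -0.2567] turn [-0.0055  0.2485  0.0112] alt [ 0.016 -2.893  0.008] j [ 0.51  0.38  1.74 -0.    1.01  0.34] clock 12.1 pos [0.5109 0.3381 0.1385]
```

Request:
{"method": "play_rows", "body": {"commands": [[[0.016,0.001,-0.045,0,0.05,0,-1],[0.032,0.003,-0.09,-0.002,0.1,0.004,-1],[0.047,0.005,-0.135,-0.004,0.15,0.008,-1],[0.062,0.007,-0.18,-0.005,0.2,0.011,-1],[0.078,0.008,-0.225,-0.005,0.248,0.011,-1]]]}}

```text
clock: 12.6
position: [0.626, 0.1284, 0.128]
eef_rot: [-0.707, 0.028, -0.025, 0.707]
contact_force: [0.6, 1.1, -1.9]
finger_gap: 0.0553
```

```bash
python3 pl.py .111 .13
```

```text
gap 0.055263671050794175 F [ 0.6  1.1 -1.9]
[0.6421 0.1007]
shift [ 0.0181 -0.002  -0.0264] turn [ 0.0001 -0.0012 -0.0033] alt [0.005 3.14  0.   ] j [0.13 0.44 1.67 0.   1.03 0.21] clock 12.6 pos [0.626  0.1284 0.128 ]
```

Request:
{"method": "play_rows", "body": {"commands": [[[0.018,0,-0.026,0,0,-0.003,-1],[0.018,0,-0.026,0,0,-0.003,-1],[0.018,0,-0.026,0,0,-0.003,-1]]]}}

```text
clock: 12.9
position: [0.6408, 0.1, 0.1256]
eef_rot: [0.707, -0.029, 0.026, -0.707]
contact_force: [-0.0, 0.6, -2.1]
finger_gap: 0.0557
```

```bash
cat > ov.py <<'E'
from h import *
import sys
# overlay of predicted crate (green) and measured pixel wall edges; held stand guess (red) TCP+(dx,dy) in crate axes
n,dx,dy,zb,k=sys.argv[1],*map(float,sys.argv[2:5]),sys.argv[5]
Y=-.0733;C=np.array([.634,-.010,0]);r=R.from_euler('z',Y)
f=eyes.grab_frame("wrist");p=observe()["position"];im=cv2.cvtColor(f["image"],cv2.COLOR_RGB2BGR)
def dr(parts,o,col):
    for b in parts:
        q=proj(f,r.apply(b)+o)
        for i in range(8):
            for j in range(i):
                if bin(i^j).count("1")==1 : cv2.line(im,*[tuple(int(v) for v in np.clip(q[t],-3000,3000)) for t in(i,j)],col,1)
dr([box(0,0,.005,.017,.074,.332)]+[box(0,.169,.005,.060,.086,.006)],C,(0,255,0))
dr(UP if k=="up" else DOWN,p+r.apply([dx,dy,-zb]),(0,0,255))
cv2.imwrite(f"pics/{n}.png",im)
E
python3 ov.py oA .001 -.003 .022 down;python3 pl.py .111 .13
```

```text
gap 0.05513610372467065 F [ 0.   0.6 -2.1]
[0.6421 0.1007]
shift [ 0.0016 -0.004  -0.0003] turn [ 0.0001 -0.0019 -0.0038] alt [0.006 3.14  0.   ] j [0.09 0.46 1.65 0.   1.03 0.16] clock 12.95 pos [0.6405 0.1011 0.126 ]
```

View pics/oA.png

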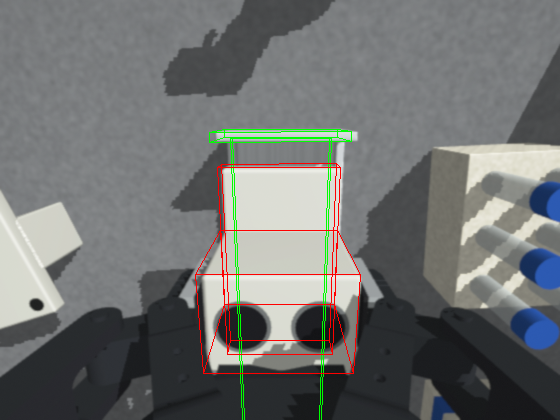

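Request:
{"method": "play_rows", "body": {"commands": [[[0.005,0.03,0.003,0,0,-0.003,-1],[0.006,0.06,0.003,0,-0.002,-0.004,-1],[0.007,0.085,0.003,0,-0.002,-0.004,-1],[0.007,0.089,0.003,0,-0.002,-0.004,-1],[0.007,0.089,0.003,0,-0.002,-0.004,-1]]]}}

```text
clock: 13.45
position: [0.6455, 0.1048, 0.0355]
eef_rot: [0.707, -0.026, 0.024, -0.707]
contact_force: [-1.0, 0.3, -1.8]
finger_gap: 0.0557
```

```bash
python3 pl.py .114 .027
```

```text
gap 0.055740503190884326 F [-1.   0.3 -1.8]
[0.6423 0.1037]
shift [-0.0031  0.0085 -0.0013] turn [ 0.0005  0.0018 -0.0032] alt [-5.00e-03 -3.14e+00 -1.00e-03] j [0.09 0.59 1.66 0.   0.89 0.17] clock 13.45 pos [0.6455 0.1048 0.0355]
```

TCP is at crate-x +3 mm as wanted. Lowering until contact, then opening and raising.

Request:
{"method": "play_rows", "body": {"commands": [[[0,0.003,-0.001,0,0,-0.003,-1],[0,0.006,-0.001,0,0,-0.003,-1],[0,0.009,-0.001,0,0,-0.003,-1],[0,0.01,-0.001,0,0,-0.003,-1],[0,0.01,-0.001,0,0,-0.003,-1]]]}}

```text
clock: 13.95
position: [0.6466, 0.104, 0.0279]
eef_rot: [-0.707, 0.025, -0.026, 0.707]
contact_force: [-1.3, 0.2, 4.8]
finger_gap: 0.0553
```

Request:
{"method": "play_rows", "body": {"commands": [[[0,0,0,0,0,0,1],[0,0,0,0,0,0,1],[0,0,0,0,0,0,1],[0,0,0,0,0,0,1]]]}}

```text
clock: 14.35
position: [0.6467, 0.1039, 0.0279]
eef_rot: [-0.707, 0.025, -0.026, 0.707]
contact_force: [0.1, 0.1, 0.3]
finger_gap: 0.0855
```

Request:
{"method": "play_rows", "body": {"commands": [[[0,-0.04,0,0,0,0,1],[0,-0.085,0,0,0,0,1],[0,-0.13,0,0,0,0,1],[0,-0.165,0,0,0,0,1],[0,-0.165,0,0,0,0,1]]]}}

```text
clock: 14.85
position: [0.6511, 0.1044, 0.2006]
eef_rot: [-0.706, 0.02, -0.031, 0.707]
contact_force: [-0.1, 0.7, 0.6]
finger_gap: 0.0854
```

```bash
python3 -c "
from h import *
move([.438,.092,.2],.24)"
```

```text
shift [-0.2117 -0.0027 -0.0276] turn [ 0.     -0.3117  0.0155] alt [-0.022  2.83   0.   ] j [ 0.09  0.39  1.59 -0.    1.15  0.16] clock 14.85 pos [0.6511 0.1044 0.2006]
```

Request:
{"method": "play_rows", "body": {"commands": [[[-0.048,0,-0.006,0,-0.08,0.004,1],[-0.096,-0.001,-0.012,0,-0.16,0.008,1],[-0.144,-0.002,-0.02,0,-0.24,0.012,1],[-0.19,-0.003,-0.027,0,-0.31,0.015,1],[-0.212,-0.003,-0.028,0,-0.31,0.015,1]]]}}

```text
clock: 15.35
position: [0.4325, 0.0911, 0.1982]
eef_rot: [0.702, 0.083, -0.086, -0.702]
contact_force: [0.2, -0.6, 0.7]
finger_gap: 0.0857
```

Request:
{"method": "play_rows", "body": {"commands": [[[0,0,0,0,0,0,1]]]}}

```text
clock: 15.45
position: [0.429, 0.091, 0.197]
eef_rot: [-0.702, -0.082, 0.088, 0.702]
contact_force: [0.9, -0.5, 0.1]
finger_gap: 0.0854
```

```bash
python3 g.py .438 .092 .24 up
cat > chk.py <<'E'
from h import *
import sys
Y=-.0733;C=np.array([.634,-.010]);r=R.from_euler('z',-Y)
for c in("top","scene"):
    f=eyes.grab_frame(c);save(f,f"pics/chk_{c}.png")
    for t in("stand_a_mid","stand_c_mid"):
        for d in eyes.mark_of(c,t):
            w=ray(f,np.array(d["xy"])*[560,420],.035)[0];l=r.apply(w-[*C,0])
            if abs(l[0])<.06 and abs(l[1])<.18: print(c,t,round(d["p"],2),"crate xy",l[:2].round(4))
E
python3 chk.py
```

```text
shift [ 0.0051  0.1082 -0.0003] turn [-0.0004 -0.0006 -0.0041] alt [ 6.000e-03  3.141e+00 -1.000e-03] j [ 0.11 -0.01  2.07 -0.    1.08 -0.13] clock 15.6 pos [0.4334 0.0911 0.1982]
shift [ 0.0054  0.1782 -0.0003] turn [-0.0004 -0.0006 -0.0041] alt [ 6.000e-03  3.141e+00 -1.000e-03] j [ 0.11 -0.01  2.07 -0.    1.08 -0.13] clock 15.6 pos [0.4334 0.0911 0.1982]
top stand_a_mid 0.82 crate xy [0.0102 0.1026]
```

```bash
python3 -c "
import cv2,numpy as np
a=cv2.imread('pics/last.png');b=cv2.imread('pics/chk_top.png')[150:240,200:360];b=cv2.resize(b,(560,315))
cv2.imwrite('pics/v1.png',np.vstack([cv2.resize(a,(373,280)).copy() if 0 else cv2.copyMakeBorder(cv2.resize(a,(373,280)),0,0,0,187,0),b]))"
```

```text
(no output)
```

View pics/v1.png

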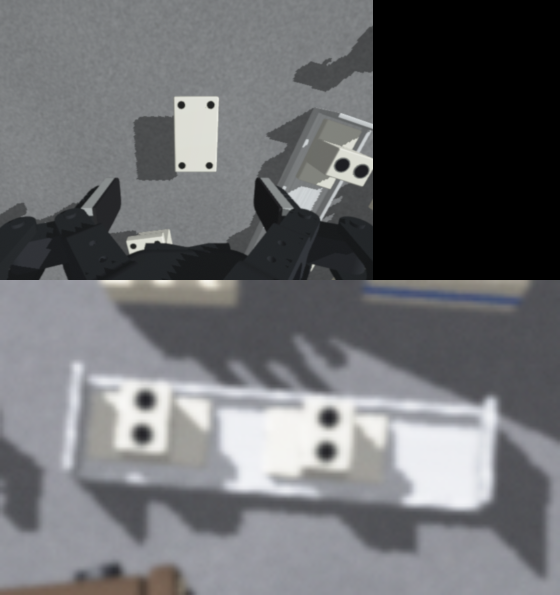

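Both foot-down stands stand in the crate. C's foot plate shows at about (294,200) in the wrist view (network missed it), so I'll measure it by its corners.

Run:
```python
from h import *
f=eyes.grab_frame("wrist")
g=cv2.cvtColor(f["image"],cv2.COLOR_RGB2GRAY);roi=np.zeros_like(g);roi[130:275,235:350]=1
m=((g>190)&(roi>0)).astype(np.uint8);m=cv2.morphologyEx(m,cv2.MORPH_CLOSE,np.ones((15,15)))
n,l,st,ce=cv2.connectedComponentsWithStats(m);k=1+st[1:,4].argmax();print(st[k])
top=[box(0,0,.048,.06,.056,.1)]
q,e=fit([(f,l==k)],UP,(.438,.092),yaws=[.15,.3]);print(q.round(4),e.round(3))
move([q[0],q[1],.09],q[2])
t=eyes.grab_frame("top")
for nm,p in(("A",(143,137)),("B",(327.5,154))):
    w=ray(t,(np.array(p)+.5)/3.5-.5+[200,150],.065)[0];print(nm,R.from_euler('z',.0733).apply(w-[.634,-.010,0])[:2].round(4))
```

```text
[ 256  144   67  112 7086]
[0.442  0.0918 0.2404] 0.058
shift [ 0.0092  0.1081 -0.0015] turn [-0.0006 -0.0011 -0.0052] alt [ 8.00e-03  3.14e+00 -1.00e-03] j [ 0.11 -0.01  2.07 -0.    1.08 -0.13] clock 15.95 pos [0.4332 0.0911 0.1982]
A [0.0025 0.1105]
B [ 0.0007 -0.0387]
```

Request:
{"method": "play_rows", "body": {"commands": [[[0.01,0.05,-0.001,0,0,-0.005,1],[0.01,0.095,-0.001,0,0,-0.005,1],[0.01,0.108,-0.001,0,0,-0.005,1],[0.01,0.108,-0.001,0,0,-0.005,1]]]}}

```text
clock: 16.4
position: [0.4396, 0.0921, 0.0873]
eef_rot: [-0.702, -0.082, 0.087, 0.702]
contact_force: [-0.2, 0.0, -0.7]
finger_gap: 0.0852
```

```bash
python3 -c "
from h import *
move([.441,.0915,.022],.24)"
```

```text
shift [ 0.0017  0.0653 -0.001 ] turn [-0.0015 -0.0007 -0.0073] alt [ 1.100e-02  3.141e+00 -2.000e-03] j [ 0.11  0.18  2.13  0.    0.83 -0.13] clock 16.4 pos [0.4396 0.0921 0.0873]
```

Request:
{"method": "play_rows", "body": {"commands": [[[0.003,0.03,-0.001,-0.001,0,-0.007,1],[0.003,0.05,-0.001,-0.001,0,-0.007,1],[0.003,0.065,-0.001,-0.001,0,-0.007,1],[0.003,0.065,-0.001,-0.001,0,-0.007,1]]]}}

```text
clock: 16.8
position: [0.442, 0.0917, 0.0218]
eef_rot: [-0.702, -0.084, 0.085, 0.702]
contact_force: [-0.0, -0.5, 0.7]
finger_gap: 0.085
```

Request:
{"method": "play_rows", "body": {"commands": [[[0,0,0,0,0,0,-1],[0,0,0,0,0,0,-1],[0,0,0,0,0,0,-1],[0,0,0,0,0,0,-1],[0,0,0,0,0,0,-1]]]}}

```text
clock: 17.3
position: [0.4432, 0.0918, 0.0233]
eef_rot: [-0.702, -0.084, 0.084, 0.702]
contact_force: [-1.3, -0.9, 6.4]
finger_gap: 0.0558
```

Request:
{"method": "play_rows", "body": {"commands": [[[0,-0.04,0,0,0,0,-1],[0,-0.085,0,0,0,0,-1],[0,-0.13,0,0,0,0,-1],[0,-0.13,0,0,0,0,-1]]]}}

```text
clock: 17.7
position: [0.4491, 0.0925, 0.1601]
eef_rot: [-0.702, -0.09, 0.079, 0.702]
contact_force: [1.8, 0.3, -1.5]
finger_gap: 0.0554
```

```bash
python3 pl.py .036 .15
```

```text
gap 0.05543516066237725 F [ 1.8  0.3 -1.5]
[0.6366 0.0259]
shift [ 0.1662  0.0129 -0.1092] turn [-0.0009  0.3127  0.0158] alt [ 2.300e-02 -2.829e+00  1.000e-03] j [ 0.11  0.06  2.09  0.    0.98 -0.13] clock 17.7 pos [0.4491 0.0925 0.1601]
```

Request:
{"method": "play_rows", "body": {"commands": [[[0.04,0.003,-0.026,0,0.08,0.004,-1],[0.08,0.005,-0.052,0,0.16,0.008,-1],[0.12,0.006,-0.079,0,0.24,0.012,-1],[0.16,0.008,-0.105,0,0.313,0.016,-1],[0.166,0.01,-0.109,0,0.313,0.016,-1]]]}}

```text
clock: 18.2
position: [0.6412, 0.0237, 0.1516]
eef_rot: [-0.707, 0.026, -0.029, 0.707]
contact_force: [-0.4, 0.6, -1.8]
finger_gap: 0.0556
```

Request:
{"method": "play_rows", "body": {"commands": [[[0,0,0,0,0,0,-1]]]}}

```text
clock: 18.3
position: [0.641, 0.0231, 0.1494]
eef_rot: [-0.707, 0.027, -0.028, 0.707]
contact_force: [0.4, 0.1, -1.9]
finger_gap: 0.0557
```

```bash
python3 pl.py .036 .10; python3 ov.py oC .0015 0 .022 up
```

```text
gap 0.055696144748728145 F [ 0.4  0.1 -1.9]
[0.6366 0.0259]
shift [-0.0046  0.0494  0.0025] turn [-0.0002 -0.0041  0.0012] alt [-2.000e-03  3.138e+00 -0.000e+00] j [-0.03  0.42  1.66  0.    1.06  0.05] clock 18.3 pos [0.641  0.0231 0.1494]
```

View pics/oC.png

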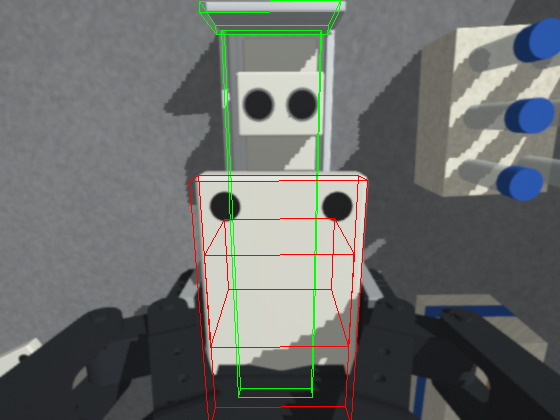

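Run:
```python
from h import *
f=eyes.grab_frame("wrist");r=R.from_euler('z',.0733);C=[.634,-.01,0]
print("A block near/far edge",r.apply(ray(f,[(238,134),(322,134),(238,72),(322,72)],.065)-C).round(4)[:,:2].tolist())
p=observe()["position"];print("TCP",r.apply(p-C).round(4),"C foot edge",r.apply(ray(f,[(192,173),(368,173)],p[2]-.022+.06)-C).round(4)[:,:2].tolist())
```

```text
A block near/far edge [[-0.0224, 0.0935], [0.0329, 0.0932], [-0.0209, 0.1313], [0.0318, 0.1311]]
TCP [0.003  0.034  0.1498] C foot edge [[-0.0221, 0.0864], [0.0328, 0.0862]]
```

Request:
{"method": "play_rows", "body": {"commands": [[[0,0.03,0.001,0,-0.004,0,-1],[0,0.055,0.001,0,-0.004,0,-1],[0,0.055,0.001,0,-0.004,0,-1],[0,0.055,0.001,0,-0.004,0,-1]]]}}

```text
clock: 18.8
position: [0.6379, 0.0254, 0.0945]
eef_rot: [-0.707, 0.026, -0.025, 0.707]
contact_force: [0.1, 0.1, -2.6]
finger_gap: 0.0554
```

```bash
python3 pl.py .035 .035
```

```text
gap 0.05542310293410199 F [ 0.1  0.1 -2.6]
[0.6366 0.0249]
shift [-0.0012  0.0595 -0.0006] turn [-0.0001  0.0016 -0.0017] alt [-3.00e-03 -3.14e+00  0.00e+00] j [-0.03  0.49  1.69  0.    0.97  0.04] clock 18.8 pos [0.6379 0.0254 0.0945]
```

Request:
{"method": "play_rows", "body": {"commands": [[[0.001,0.015,0,0,0.001,-0.001,-1],[0.002,0.03,0,0,0.001,-0.002,-1],[0.002,0.045,0,0,0.001,-0.002,-1],[0.002,0.057,0,0,0.001,-0.002,-1],[0.002,0.06,0,0,0.001,-0.002,-1]]]}}

```text
clock: 19.3
position: [0.6377, 0.0252, 0.0316]
eef_rot: [0.707, -0.027, 0.024, -0.707]
contact_force: [-0.6, 1.3, -2.8]
finger_gap: 0.0552
```

Request:
{"method": "play_rows", "body": {"commands": [[[0,0.003,0,0,0,0,-1],[0,0.006,0,0,0,0,-1],[0,0.008,0,0,0,0,-1],[0,0.008,0,0,0,0,-1]]]}}

```text
clock: 19.7
position: [0.6381, 0.0252, 0.0284]
eef_rot: [0.707, -0.028, 0.024, -0.707]
contact_force: [-9.4, -0.4, 19.8]
finger_gap: 0.0558
```

Request:
{"method": "play_rows", "body": {"commands": [[[0,0,0,0,0,0,-1],[0,0,0,0,0,0,1],[0,0,0,0,0,0,1],[0,0,0,0,0,0,1],[0,0,0,0,0,0,1]]]}}

```text
clock: 20.2
position: [0.6379, 0.0252, 0.0278]
eef_rot: [0.707, -0.028, 0.023, -0.707]
contact_force: [-0.2, -0.3, 0.2]
finger_gap: 0.0854
```

Request:
{"method": "play_rows", "body": {"commands": [[[0,-0.04,0,0,0,0,1],[0,-0.085,0,0,0,0,1],[0,-0.13,0,0,0,0,1],[0,-0.165,0,0,0,0,1],[0,-0.165,0,0,0,0,1]]]}}

```text
clock: 20.7
position: [0.6438, 0.025, 0.2002]
eef_rot: [0.707, -0.023, 0.028, -0.707]
contact_force: [0.8, -0.2, 0.5]
finger_gap: 0.0857
```

```bash
python3 -c "
from h import *
move([.4207,-.124,.2],.389)"
```

```text
shift [-0.2117 -0.0013 -0.1648] turn [ 0.0015 -0.4616  0.0069] alt [-9.00e-03  2.68e+00  2.00e-03] j [-0.03  0.37  1.62 -0.    1.15  0.04] clock 20.7 pos [0.6438 0.025  0.2002]
```

Request:
{"method": "play_rows", "body": {"commands": [[[-0.039,0,-0.03,0,-0.09,0,1],[-0.077,0,-0.06,0,-0.18,0.002,1],[-0.115,0,-0.09,0,-0.28,0.004,1],[-0.153,-0.001,-0.12,0,-0.37,0.006,1],[-0.19,-0.001,-0.148,0,-0.46,0.007,1]]]}}

```text
clock: 21.2
position: [0.4413, -0.1094, 0.1987]
eef_rot: [0.694, 0.137, -0.138, -0.693]
contact_force: [-0.1, -0.5, 1.1]
finger_gap: 0.0854
```

```bash
python3 -c "
from h import *
move([.4207,-.124,.2],.389)"
```

```text
shift [-0.0246 -0.0012 -0.0057] turn [ 0.0005  0.0027 -0.002 ] alt [-3.000e-03 -3.139e+00 -1.000e-03] j [-0.34  0.01  2.05 -0.    1.08 -0.73] clock 21.2 pos [ 0.4413 -0.1094  0.1987]
```

Request:
{"method": "play_rows", "body": {"commands": [[[-0.025,0,-0.006,0,0,0,1],[-0.025,0,-0.006,0,0,0,1],[-0.025,0,-0.006,0,0,0,1]]]}}

```text
clock: 21.5
position: [0.4202, -0.1246, 0.1982]
eef_rot: [0.694, 0.136, -0.138, -0.694]
contact_force: [0.3, -0.4, 1.1]
finger_gap: 0.0855
```

```bash
python3 g.py .4207 -.124 .389 up
python3 - <<'E'
from h import *
t=eyes.grab_frame("top");save(t,"pics/top3.png")
a=cv2.imread('pics/last.png');b=cv2.imread('pics/top3.png')[150:240,200:360];b=cv2.resize(b,(560,315))
cv2.imwrite('pics/v2.png',np.vstack([cv2.copyMakeBorder(cv2.resize(a,(373,280)),0,0,0,187,0),b]))
E
```

```text
stand_c_mid [array([ 0.4233, -0.1232,  0.3888]), np.float64(0.0271)]
shift [0.0022 0.1087 0.0002] turn [ 0.0005  0.0038 -0.0016] alt [-2.000e-03 -3.138e+00 -1.000e-03] j [-0.38 -0.02  2.08 -0.    1.08 -0.78] clock 21.65 pos [ 0.4214 -0.1241  0.1987]
shift [0.0023 0.1787 0.0002] turn [ 0.0005  0.0038 -0.0016] alt [-2.000e-03 -3.138e+00 -1.000e-03] j [-0.38 -0.02  2.08 -0.    1.08 -0.78] clock 21.65 pos [ 0.4214 -0.1241  0.1987]
```

View pics/v2.png

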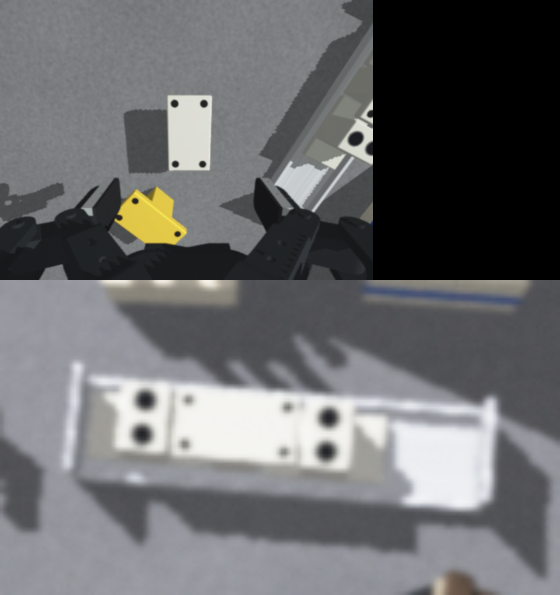

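C sits interlocked between A and B. In the wrist view D is white at (285,200) and the yellow look-alike lies 14 cm off. Grasping D.

Request:
{"method": "play_rows", "body": {"commands": [[[0.003,0.05,0,0,0.004,-0.002,1],[0.003,0.095,0,0,0.004,-0.002,1],[0.003,0.108,0,0,0.004,-0.002,1],[0.003,0.108,0,0,0.004,-0.002,1]]]}}

```text
clock: 22.1
position: [0.4221, -0.1214, 0.0878]
eef_rot: [-0.692, -0.135, 0.139, 0.695]
contact_force: [-0.1, 0.0, 0.2]
finger_gap: 0.0851
```

```bash
python3 -c "
from h import *
move([.4233,-.1232,.022],.389)"
```

```text
shift [ 0.0008  0.0658 -0.0025] turn [-0.0044  0.0013 -0.0046] alt [-0.007 -3.14   0.007] j [-0.38  0.16  2.16 -0.    0.83 -0.77] clock 22.1 pos [ 0.4221 -0.1214  0.0878]
```

Request:
{"method": "play_rows", "body": {"commands": [[[0.001,0.03,-0.003,-0.004,0.001,-0.005,1],[0.002,0.05,-0.003,-0.004,0.001,-0.005,1],[0.002,0.066,-0.003,-0.004,0.001,-0.005,1],[0.002,0.066,-0.003,-0.004,0.001,-0.005,1]]]}}

```text
clock: 22.5
position: [0.4246, -0.1227, 0.0211]
eef_rot: [-0.693, -0.137, 0.138, 0.694]
contact_force: [0.2, -0.6, 0.4]
finger_gap: 0.0851
```

Request:
{"method": "play_rows", "body": {"commands": [[[0,0,0,0,0,0,-1],[0,0,0,0,0,0,-1],[0,0,0,0,0,0,-1],[0,0,0,0,0,0,-1],[0,0,0,0,0,0,-1]]]}}

```text
clock: 23.0
position: [0.4263, -0.1233, 0.0226]
eef_rot: [0.694, 0.138, -0.137, -0.694]
contact_force: [0.2, 0.9, 6.2]
finger_gap: 0.0555
```

Request:
{"method": "play_rows", "body": {"commands": [[[0,-0.04,0,0,0,0,-1],[0,-0.085,0,0,0,0,-1],[0,-0.13,0,0,0,0,-1],[0,-0.13,0,0,0,0,-1]]]}}

```text
clock: 23.4
position: [0.4314, -0.1254, 0.1593]
eef_rot: [0.697, 0.142, -0.132, -0.691]
contact_force: [0.6, -1.0, -0.8]
finger_gap: 0.0557
```

```bash
python3 pl.py -.113 .15
```

```text
gap 0.05574503414416328 F [ 0.6 -1.  -0.8]
[ 0.6257 -0.1227]
shift [ 0.1806  0.0123 -0.0713] turn [0.0077 0.4634 0.0145] alt [ 0.02  -2.678 -0.01 ] j [-0.38  0.05  2.11  0.    0.97 -0.77] clock 23.4 pos [ 0.4314 -0.1254  0.1593]
```

Request:
{"method": "play_rows", "body": {"commands": [[[0.042,0.002,-0.017,0.002,0.1,0.003,-1],[0.084,0.004,-0.033,0.004,0.21,0.007,-1],[0.126,0.006,-0.05,0.006,0.32,0.011,-1],[0.168,0.008,-0.066,0.008,0.43,0.014,-1],[0.18,0.01,-0.071,0.008,0.463,0.014,-1]]]}}

```text
clock: 23.9
position: [0.629, -0.1224, 0.1512]
eef_rot: [-0.706, 0.025, -0.028, 0.707]
contact_force: [0.1, -0.7, -1.4]
finger_gap: 0.0554
```

Request:
{"method": "play_rows", "body": {"commands": [[[0,0,0,0,0,0,-1]]]}}

```text
clock: 24.0
position: [0.6299, -0.1221, 0.1495]
eef_rot: [-0.706, 0.025, -0.027, 0.707]
contact_force: [-0.7, 0.6, -1.3]
finger_gap: 0.0553
```

```bash
python3 pl.py -.1125 .095; python3 ov.py oD .0015 0 .0215 up
```

```text
gap 0.05526974195067224 F [-0.7  0.6 -1.3]
[ 0.6258 -0.1222]
shift [-0.0043  0.0545 -0.0005] turn [-0.0009 -0.0007  0.0022] alt [-4.000e-03  3.141e+00 -1.000e-03] j [-0.26  0.42  1.66  0.    1.06 -0.19] clock 24.0 pos [ 0.6299 -0.1221  0.1495]
```

View pics/oD.png

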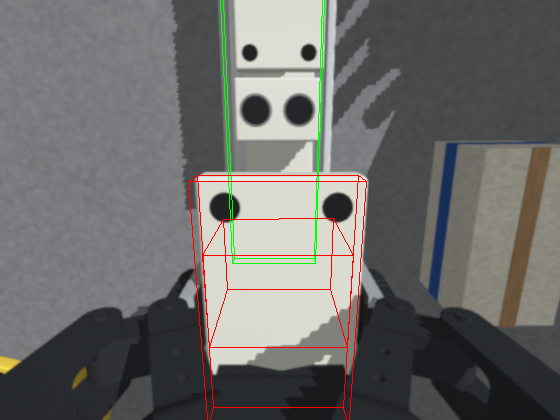

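Run:
```python
from h import *
f=eyes.grab_frame("wrist");r=R.from_euler('z',.0733);C=[.634,-.01,0]
print("B near/far",r.apply(ray(f,[(236,139),(320,139),(236,77),(319,77)],.065)-C).round(4)[:,:2].tolist())
p=observe()["position"];print("TCP",r.apply(p-C).round(4),"D foot edge",r.apply(ray(f,[(192,173),(368,173)],p[2]-.0215+.06)-C).round(4)[:,:2].tolist())
```

```text
B near/far [[-0.0249, -0.0553], [0.0305, -0.0554], [-0.0236, -0.0171], [0.0287, -0.0172]]
TCP [ 0.0019 -0.1121  0.1495] D foot edge [[-0.0231, -0.0592], [0.0316, -0.0593]]
```

Request:
{"method": "play_rows", "body": {"commands": [[[0.002,0.03,-0.001,0,0,0.002,-1],[0.002,0.054,-0.001,0,0,0.002,-1],[0.002,0.054,-0.001,0,0,0.002,-1],[0.002,0.054,-0.001,0,0,0.002,-1]]]}}

```text
clock: 24.5
position: [0.6279, -0.1229, 0.0951]
eef_rot: [-0.706, 0.028, -0.025, 0.707]
contact_force: [-0.2, 0.6, -1.7]
finger_gap: 0.0558
```

```bash
python3 pl.py -.113 .033
```

```text
gap 0.05579062537896695 F [-0.2  0.6 -1.7]
[ 0.6257 -0.1227]
shift [-0.0019  0.0621 -0.    ] turn [-0.0015 -0.0006 -0.0044] alt [ 7.000e-03  3.141e+00 -2.000e-03] j [-0.26  0.49  1.68  0.    0.97 -0.19] clock 24.5 pos [ 0.6279 -0.1229  0.0951]
```

Request:
{"method": "play_rows", "body": {"commands": [[[0.001,0.015,0,-0.001,0,-0.002,-1],[0.001,0.03,0,-0.001,0,-0.004,-1],[0.001,0.045,0,-0.001,0,-0.004,-1],[0.001,0.057,0,-0.001,0,-0.004,-1],[0.001,0.06,0,-0.001,0,-0.004,-1]]]}}

```text
clock: 25.0
position: [0.6266, -0.1223, 0.0322]
eef_rot: [-0.706, 0.028, -0.024, 0.707]
contact_force: [0.0, 0.9, -2.1]
finger_gap: 0.0558
```

Request:
{"method": "play_rows", "body": {"commands": [[[0,0.003,0,0,0,0,-1],[0,0.006,0,0,0,0,-1],[0,0.008,0,0,0,0,-1],[0,0.008,0,0,0,0,-1]]]}}

```text
clock: 25.4
position: [0.6268, -0.1224, 0.0278]
eef_rot: [-0.706, 0.028, -0.024, 0.707]
contact_force: [-7.8, 0.9, 14.2]
finger_gap: 0.0559
```

On the floor (TCP 0.0278 as expected). Releasing, rising and moving aside.

Request:
{"method": "play_rows", "body": {"commands": [[[0,0,0,0,0,0,-1],[0,0,0,0,0,0,1],[0,0,0,0,0,0,1],[0,0,0,0,0,0,1],[0,0,0,0,0,0,1]]]}}

```text
clock: 25.9
position: [0.6267, -0.1223, 0.0274]
eef_rot: [-0.706, 0.028, -0.024, 0.707]
contact_force: [-0.7, -0.2, -1.1]
finger_gap: 0.0851
```

Request:
{"method": "play_rows", "body": {"commands": [[[0,-0.04,0,0,0,0,1],[0,-0.085,0,0,0,0,1],[0,-0.13,0,0,0,0,1],[0,-0.165,0,0,0,0,1],[0,-0.165,0,0,0,0,1]]]}}

```text
clock: 26.4
position: [0.6324, -0.1239, 0.1999]
eef_rot: [0.707, -0.024, 0.028, -0.706]
contact_force: [1.1, 0.2, 0.3]
finger_gap: 0.0854
```

Request:
{"method": "play_rows", "body": {"commands": [[[-0.045,0,0,0,0,0,1],[-0.09,0,0,0,0,0,1],[-0.135,0,0,0,0,0,1],[-0.18,0,0,0,0,0,1],[-0.18,0,0,0,0,0,1]]]}}

```text
clock: 26.9
position: [0.4442, -0.1084, 0.1947]
eef_rot: [-0.706, 0.028, -0.024, 0.707]
contact_force: [0.1, 0.9, -0.9]
finger_gap: 0.0851
```

Run:
```python
from h import *
s=observe();print(s["clock"],s["contact_force"])
t=eyes.grab_frame("top");a=t["image"][120:300,120:440];a=cv2.resize(a,(533,300))
c=eyes.grab_frame("scene")["image"][140:300,210:430];c=cv2.resize(c,(410,298))
a=cv2.resize(a,(533,298));v=np.vstack([a,cv2.copyMakeBorder(c,0,0,0,123,cv2.BORDER_CONSTANT)])
cv2.imwrite("pics/final.png",v[:,:,::-1])
```

```text
26.9 [ 0.07522682  0.90600823 -0.88005665]
```

View pics/final.png

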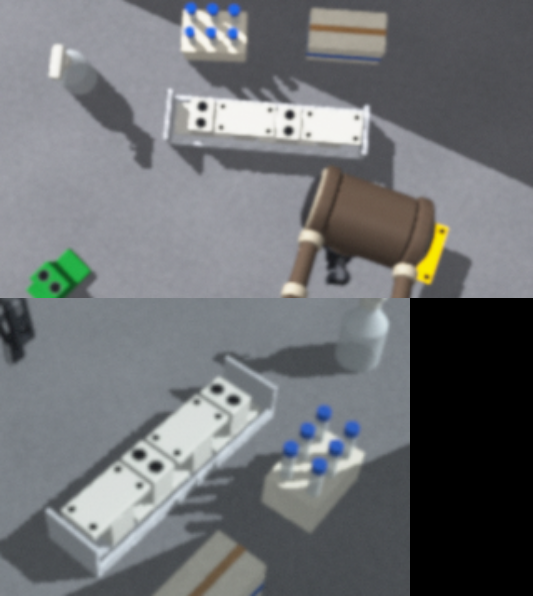

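All four are level and interlocked, the bystanders are untouched, and the arm is clear.

```bash
python3 -c "
from station import ctrl
print(ctrl.job_done())"
```

```text
the job is handed in; nothing more can be done
None
```

The four white stands are packed in one row in the crate, alternately foot down and foot up (A down, C up, B down, D up from the +y end), and I handed the job in at about 27 s of the 72 s allowed.

- **Placement:** Each stand was lowered until it touched the floor, at the expected height, and only then released. The reported wrist force stayed at about 20 N or less.
- **Final pictures:** The top and scene views show all four tops level, feet along the crate and between the end walls. The sprayer, carton, tube block and the yellow and green look-alikes are where they were at the start. The arm was clear of everything.

Checks that failed or disagreed:

- **Networks and thresholds:** The networks missed stands B and C at times, and my brightness threshold failed on the top view. I measured those stands by their holes or foot-plate corners instead.
- **Crate position:** The wrist camera put the crate about 3 mm further in x than the fixed cameras did, which is within the slack.
- **Sign error on B:** I once reversed the sideways direction while holding B just above the floor. It cost a detour inside the empty crate, with no sign of contact in the force readings.

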